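# Index the solder-reel carousel to the orange reel

### The arm

A 7-joint arm with a two-finger parallel gripper is mounted at the origin on the work surface. World frame = base frame: x ahead of the robot, y to its left, z up, the work surface at z = 0. Lengths are in m, angles in rad, forces in N, time in s.
With the tool pointing down it reaches from about 0.425 to 0.925 m from the base axis. Payload 6.8 kg.
Tool frame: the origin (TCP) lies at the very end of the fingers, on their centre line; the grasp point (between the pads) lies 19 mm behind it; z points along the fingers, y is the line along which they close (so a half turn about z gives the same grasp; the last joint's range is limited). The gripper opens to 85 mm and grips with 20 to 120 N. Pads are 22 mm wide; open, the fingers measure 114 mm over their backs; the gripper's body (76 mm by 85 mm) begins 54 mm behind the grasp point. The pads swing forward as they close: fully open they stand 13 mm farther back than shut.
Start: joints at [-1.282, 0.477, 0.022, 1.555, -0.011, 1.109, -0.083], TCP at [0.261, 0.623, 0.231] pointing down, gripper open.
Joint ranges: [-2.96, 2.96], [-0.34, 2.1], [-1.41, 1.46], [0.24, 2.44], [-1.37, 4.51], [0.17, 1.92], [-2.96, 2.96]. Speed limits (rad/s): [2.39, 2.39, 3.14, 3.14, 3.14, 3.14, 3.14].

### API

Orientations are given as a rotation vector (axis times angle).
In Python, from bench import monitor, optics, r gives the robot as it stands.
- The arm moves only by the shell command python3 -m crank 'ROWS' [OPENING] [FORCE]. ROWS is JSON, a list of rows, each a list of 2 entries, a list of its own where there are three numbers: the shift along the tool's x, y, z in cm, then the turn, a rotation vector about the tool's x, y, z in rad. A call has 1 to 5 rows; each row shifts and turns the commanded pose from where the row before left it, along the tool's axes as they then stand; what a row does not reach is not made up. A row lasts 1/10 s, in which the tool goes at most 50 mm and 8.59 degrees, less where a joint would pass 70% of its speed; a pose out of reach is approached as far as the arm can. A call is refused whole if a number of a shift passes 5 or a number of a turn 0.15, either way. A call with a gripper value outside its range is refused whole. OPENING is the finger opening in cm, from 0 to 8.54, set as the call begins (- or left out, the last holds). The fingers move at their own pace and stop on an object; FORCE is the grip in N (left out, the last holds). Time passes only in rows, so rows that do not move let the fingers close. It gives the time, the measured TCP pose, the force, the opening and the grip force at its end, in the units of the state.
- monitor.get_obs(): the state, without advancing time (a new reading comes with each control period).
- optics.grab_frame(name): name is "scene" or "side" or "wrist"; returns (picture, depth): 400x640x3 uint8, red, green, blue; 400x640 float32, m along the optical axis (not along the pixel's ray), 0 where there is no reading.
- optics.camera_model(name): a dict with "vertical_fov" (degrees; the focal length in pixels is half the picture's height over the tangent of half this angle, whatever the lens; pixels are square), "cx", "cy" (the principal point, pixels), "R" (3x3) and "t" (3): a world point X has camera coordinates R X + t; the wrist camera has in their place "hand_eye" (4x4, takes a point from camera to tool coordinates, whose origin is the TCP and whose axes are the flange's). Camera axes: x right, y down, z forward; pixel columns grow to the right and rows downward; lengths in m; the calibration is good to about 2 mm. A picture is of the moment at which its call begins: read the wrist's pose just before it. camera_model takes no time and is no camera call.
- r.hand_in(): hands the job in; it is judged then, once.
The state is a dict: "clock": time; "joints": joint angles; "qvel": joint speeds; "tau": joint torques, N m; "tcp_pos": TCP position; "orientation": TCP orientation; "contact_force": force on the tool from outside, world axes, zero at the start; "moment": the same for the moment, N m; "grip_width": finger opening in m; "gripper_force": force on a finger pad.
Only numpy, scipy, OpenCV 4.12 (cv2) and the standard library are available. Lean on these libraries where they do the work, as an engineer would, in place of code of your own. Each camera call takes 0.05 s, during which the arm holds its last target. There are 200 camera calls.

### The job

Bring the orange solder reel round to the yellow pick-up gate of the carousel by pressing the red lever down to its stop and letting it come fully up again, exactly once for each place the reel has to move. Press firmly enough to feel the stop but do not force the lever beyond it, do not turn the turntable or touch the reels by hand, and leave the other things on the bench where they are. At the end let go of the lever, with it fully up.

Things in the scene. Friction and masses are not known exactly. Their poses are not given: they have to be found in the camera images.
- carousel: Fixed reel carousel: grey base plate 330 x 300 x 12 mm under a round white turntable with 8 equal places, 45 degrees apart. Origin: on the bench under the turntable's axis; z up; -x points to the yellow gate (two posts 82 mm tall at x -157, y +-55 mm); yaw varies. The lever's tower stands at x 10, y -240 mm, top 155 mm above the bench.
- pickup (a point): Centre of the place at the gate, 105 mm from the axis, on the turntable's floor 63 mm above the bench: the orange reel's origin must come here. Presses still needed by a reel, by its direction from the axis in the carousel's frame: -x 0, -x+y 1, +y 2, +x+y 3, +x 4, +x-y 5.
- lever: The moving lever: steel bar 20 x 10 mm, red paddle 54 long, 50 wide, 12 mm thick at its end. Origin on the hinge axis (along y; x 10, y -240, z 140 mm in the carousel); the bar runs to -x, rising at 0.30 rad when up; axes as the carousel's when up. A press that ends short of the stop leaves the turntable short of its place; the next press catches only after the lever has sprung fully up again.
- paddle_top (a point): Centre of the paddle's upper face, 160 mm from the hinge, 197 mm above the bench when up. Pressing: free play of 0.05 to 0.28 rad, different each time and unseen, 2 to 5 N; over the next 0.47 rad it turns the turntable, 5 to 11 N; then a stiff stop (paddle 75 to 112 mm above the bench), some 3 N more per mm. A steady 14 to 20 N is a full press; over 35 N is forcing it.
- turntable: White turntable, 300 mm across, with grey ribs and rim (tops 79 mm above the bench). Origin on its axis 54 mm above the bench; its axes turn with it and match the carousel's at the start. The lever drives it counterclockwise seen from above (+y side, then the gate at -x), 45 degrees per full press. Strokes faster than 80 mm/s give brief jolts of 15 N on the way and make it coast too far. Not to be touched.
- parts_box: Loose clear parts box 130 x 90 x 35 mm, origin under its centre; leave where it is.
- circuit_board: Loose red circuit board 75 x 100 x 6 mm, origin under its centre; leave where it is.
- screwdriver: Loose screwdriver 180 mm long, origin under its middle, along its x; leave where it is.
- reel_orange: Loose solder reel with orange flanges and bright metal winding, 66 mm diameter, 60 mm tall, standing upright on the turntable in one of the places 2 to 5; origin under its centre. This is the one wanted at the gate.
- reel_green: Loose solder reel with green flanges and bright metal winding, 66 mm diameter, 60 mm tall, standing upright on the turntable in one of the places 2 to 5; origin under its centre. Not to be touched.
- reel_black: Loose solder reel with black flanges and bright metal winding, 66 mm diameter, 60 mm tall, standing upright on the turntable in one of the places 2 to 5; origin under its centre. Not to be touched.
- reel_blue: Loose solder reel with blue flanges and bright metal winding, 66 mm diameter, 60 mm tall, standing upright on the turntable in one of the places 2 to 5; origin under its centre. Not to be touched.
Things that resemble listed ones, but are neither listed nor needed, are in the scene too. Several things have the shape of the reel_orange; the one meant has the colours described above.

How it is judged:
At the end, for the whole second after the job is handed in: The orange reel stands upright in its place at the gate, its origin within 18 mm of the pick-up point in plan and on the turntable's floor, at rest, with the lever up (paddle top above 187 mm) (horizontal distance between reel_orange and pickup below 0.018 m and z of reel_orange in the frame of pickup below 0.006 m and angle between reel_orange's own z axis and vertical below 0.12 rad and height (world z) of paddle_top above 0.187 m and linear speed of reel_orange below 0.02 m/s); the robot touches nothing.
It fails at once if the lever is forced: more than 35 N on it (contact force between any of the fingers, the arm and lever above 35 N).
It fails at once if the turntable is touched by the robot (contact force between any of the fingers, the arm and turntable above 1 N).
It fails at once if a reel is touched by the robot (contact force between any of the fingers, the arm and reel_orange above 1 N or contact force between any of the fingers, the arm and reel_green above 1 N or contact force between any of the fingers, the arm and reel_black above 1 N or contact force between any of the fingers, the arm and reel_blue above 1 N).
It fails at once if a bystander is moved by more than 20 mm (distance of any of parts_box, circuit_board, screwdriver from where it was at the start of the episode above 0.02 m).
It also fails if it takes over 61 s, if anything falls off the work surface, if the arm or the gripper's body presses on something with over 40 N, if the wrist force passes 120 N, or if a joint passes its speed limit or range.

## Working session

There is one attempt and no reset: what is moved stays moved. The work goes in short steps, Python scripts to look and compute and a shell command to move; the robot and the scene stay as the last step left them, time stands still between calls to the robot, and variables do not carry over. Pictures are saved under pics/ and viewed, at most 10 in all, crops included, and the job is handed in when it is done.

```bash
ls; mkdir -p pics; python3 - <<'E'
from bench import monitor, optics, r
import cv2, numpy as np
for n in("scene","side"):
    p,d=optics.grab_frame(n); cv2.imwrite(f"pics/{n}0.png",p[:,:,::-1]); np.savez(f"{n}0.npz",p=p,d=d)
    print(optics.camera_model(n))
print(monitor.get_obs())
E
```

```text
pics
{'vertical_fov': 55.610840483194664, 'cx': 313.9513594713355, 'cy': 196.38898069376262, 'R': array([[-0.71111712,  0.70304596,  0.00623066],
       [ 0.44709143,  0.45902803, -0.76772555],
       [-0.5426064 , -0.5431571 , -0.64074851]]), 't': array([ 0.43662507, -0.18580158,  1.38781438])}
{'vertical_fov': 55.326752000346865, 'cx': 319.8489035621278, 'cy': 195.8969478395862, 'R': array([[-9.97073222e-01, -7.64523843e-02, -1.48107358e-04],
       [-5.50447270e-02,  7.19221546e-01, -6.92596885e-01],
       [ 5.30572052e-02, -6.90561655e-01, -7.21324846e-01]]), 't': array([0.64790774, 0.10072581, 1.20549634])}
{'clock': 0.1, 'joints': array([-1.28209595,  0.47773262,  0.02234757,  1.55632232, -0.01151369,
        1.10933435, -0.0831605 ]), 'qvel': array([ 1.29621129e-03, -2.38222054e-03, -4.11548798e-05, -3.81347374e-03,
       -3.93388371e-04, -3.43646235e-04, -1.84578315e-04]), 'tau': array([ 4.74953777e-03, -5.97757781e+01,  1.61435578e+00, -2.81956422e+01,
        1.29259468e-02,  4.95682005e-03,  3.63225610e-06]), 'tcp_pos': array([0.26067044, 0.62206028, 0.23042565]), 'orientation': array([-6.19246252e-01, -3.07973361e+00,  2.59819106e-03]), 'contact_force': array([-0.19593332, -0.54228914, -0.09063149]), 'moment': array([-0.01342414,  0.02962576, -0.04013982]), 'gripper_force': 0.0, 'grip_width': 0.08513100542310745}
```

View pics/scene0.png

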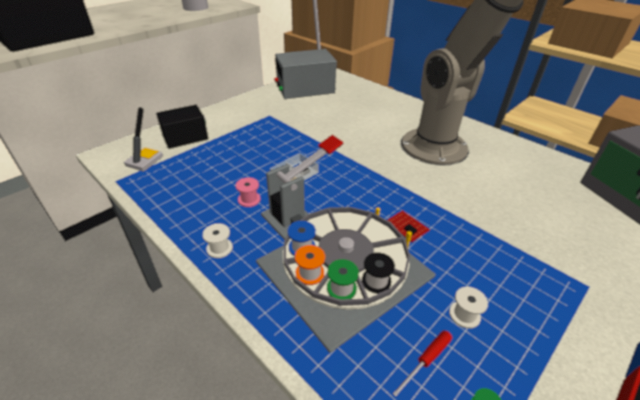

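View pics/side0.png

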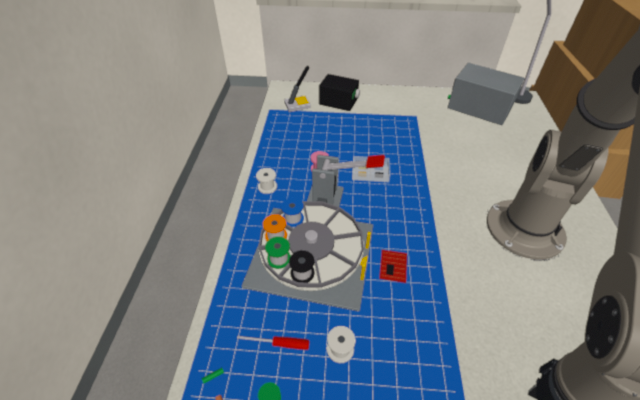

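The scene picture shows the orange reel at (310,262), with green at (343,278), black at (379,270), blue at (301,235), the lever paddle at (331,145) and the gate posts at (378,212) and (408,238). In the side picture orange is at (275,228), the hub at (312,240), the paddle at (376,161) and the posts at (368,240) and (364,267). There is one orange-flanged candidate. The pink reel at (248,190) and the white ones at (217,238) and (468,305) don't match. Next I'll compute positions and take an enlarged crop.

```bash
cat >h.py <<'E'
import numpy as np, cv2
from bench import optics, monitor
def cloud(n,d):
    m=optics.camera_model(n); f=200/np.tan(np.radians(m["vertical_fov"]/2))
    v,u=np.mgrid[:400,:640]; 
    c=np.stack([(u-m["cx"])/f*d,(v-m["cy"])/f*d,d],-1)
    return (c-m["t"])@m["R"]
E
python3 - <<'E'
from h import *
rng={"orange":(6,16),"green":(55,75),"blue":(106,112),"yellow":(20,30),"red":(0,4)}
for n in("scene","side"):
    z=np.load(n+"0.npz"); p,d=z["p"],z["d"]; X=cloud(n,d); hsv=cv2.cvtColor(p,cv2.COLOR_RGB2HSV)
    print(n)
    tab=(d>0)&(X[...,0]>.35)&(X[...,0]<.95)&(abs(X[...,1])<.6)
    for k,(a,b) in rng.items():
        m=tab&(hsv[...,0]>=a)&(hsv[...,0]<=b)&(hsv[...,1]>150)&(hsv[...,2]>90)&(X[...,2]>(.03))
        c,l,s,_=cv2.connectedComponentsWithStats(m.astype(np.uint8))
        for i in range(1,c):
            if s[i,4]>12:
                q=X[l==i]; t=q[q[:,2]>q[:,2].max()-.01]
                print(k,s[i].tolist(),q.mean(0).round(3),"top",t.mean(0).round(3),q[:,2].max().round(3), np.round((q.min(0),q.max(0)),3).tolist() if k in("red","yellow") else "")
    m=tab&(hsv[...,2]<45)&(X[...,2]>.1)&(X[...,2]<.135)&(X[...,1]>-.3)
    print("black",X[m].mean(0).round(3),m.sum())
    # hub
    m=tab&(X[...,2]>.06)&(hsv[...,1]<60)&(X[...,2]<.085)
    q=X[m]; print("white",q.min(0),q.max(0))
p=np.load("scene0.npz")["p"][190:310,250:430]; cv2.imwrite("pics/c0.png",cv2.resize(p,None,fx=4,fy=4,interpolation=2)[:,:,::-1])
E
```

```text
scene
orange [295, 245, 30, 40, 729] [0.772 0.145 0.11 ] top [0.77  0.143 0.123] 0.126 
green [329, 260, 29, 25, 516] [0.75  0.22  0.123] top [0.75  0.22  0.123] 0.126 
green [328, 283, 27, 16, 72] [0.762 0.227 0.07 ] top [0.762 0.227 0.07 ] 0.074 
green [477, 390, 10, 6, 22] [0.719 0.535 0.031] top [0.719 0.535 0.031] 0.032 
blue [288, 221, 27, 21, 403] [0.73  0.073 0.123] top [0.73  0.073 0.123] 0.126 
blue [290, 244, 4, 10, 21] [0.751 0.061 0.07 ] top [0.751 0.061 0.07 ] 0.076 
yellow [376, 208, 3, 7, 17] [0.504 0.124 0.076] top [0.504 0.124 0.079] 0.083 [[0.498, 0.121, 0.065], [0.507, 0.127, 0.083]]
yellow [406, 231, 5, 14, 43] [0.519 0.233 0.07 ] top [0.519 0.232 0.08 ] 0.083 [[0.514, 0.228, 0.046], [0.524, 0.236, 0.083]]
red [321, 136, 21, 16, 207] [ 0.494 -0.059  0.197] top [ 0.485 -0.058  0.2  ] 0.206 [[0.471, -0.083, 0.188], [0.519, -0.037, 0.206]]
black [0.682 0.259 0.123] 483
white [ 0.49804154 -0.22265395  0.06000188] [0.87802675 0.4609578  0.08497129]
side
orange [263, 214, 24, 26, 362] [0.766 0.142 0.116] top [0.766 0.142 0.122] 0.126 
green [265, 237, 25, 31, 399] [0.745 0.223 0.113] top [0.746 0.221 0.122] 0.127 
blue [281, 197, 22, 18, 274] [0.728 0.07  0.122] top [0.728 0.07  0.122] 0.126 
blue [288, 214, 15, 13, 41] [0.712 0.089 0.069] top [0.709 0.098 0.076] 0.081 
yellow [366, 232, 5, 13, 39] [0.501 0.124 0.059] top [0.501 0.123 0.078] 0.083 [[0.497, 0.119, 0.03], [0.505, 0.128, 0.083]]
yellow [361, 263, 5, 13, 42] [0.516 0.232 0.062] top [0.516 0.23  0.08 ] 0.084 [[0.511, 0.225, 0.032], [0.52, 0.235, 0.084]]
red [366, 156, 18, 12, 163] [ 0.491 -0.056  0.196] top [ 0.484 -0.056  0.199] 0.204 [[0.467, -0.081, 0.182], [0.516, -0.036, 0.204]]
black [0.677 0.261 0.122] 354
white [ 0.50497456 -0.14901889  0.06001251] [0.87419301 0.46012602 0.08496699]
```

View pics/c0.png

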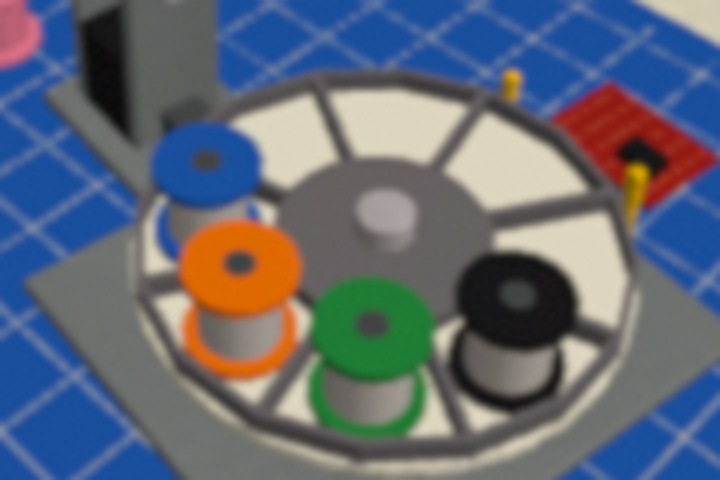

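Yaw is about -0.14 rad and the axis is at about (0.665, 0.156). The crop confirms orange at +x, which is **4 presses**; black at +y is 2, green 3 and blue 5. The paddle top is at about (0.493, -0.060, 0.197). I'll approach above it with the fingers shut.

```bash
python3 -m crank '[[[0,0,-2.5],[0,0,0]],[[-2.6,-3,-0.1],[0,0,0]],[[-2.6,-3,-0.1],[0,0,0]],[[-2.6,-3,0],[0,0,0]],[[-2.6,-3,0],[0,0,0]]]' 0 60
python3 -m crank '[[[-2.6,-3,0],[0,0,0]],[[-2.6,-3,0],[0,0,0]],[[-2.6,-3,0],[0,0,0]],[[-2.6,-3,0],[0,0,0]],[[-2.6,-3,0],[0,0,0]]]'
python3 -m crank '[[[-2.6,-3,0],[0,0,0]],[[-2.6,-3,0],[0,0,0]],[[-2.6,-3,0],[0,0,0]],[[-2.6,-3,0],[0,0,0]],[[-2.6,-3,0],[0,0,0]]]'
cat > w.py <<'E'
from bench import monitor
from scipy.spatial.transform import Rotation as R
import numpy as np
o=monitor.get_obs(); M=R.from_rotvec(o["orientation"])
print(o["clock"],o["tcp_pos"],o["joints"].round(2)); print("rows cm to (.491,-.060,.215):",(M.inv().apply(np.array([.491,-.060,.215])-o["tcp_pos"])*100).round(2)," tilt fix:",(M.inv()*R.from_matrix(M.as_matrix())).as_rotvec(), M.as_matrix()[:,2].round(3))
E
python3 w.py
```

```text
clock: 0.6
tcp_pos: [0.3106, 0.4699, 0.2579]
orientation: [-0.619, -3.08, 0.001]
contact_force: [0.8, 0.6, 0.2]
grip_width: 0.0122
gripper_force: 0.0
clock: 1.1
tcp_pos: [0.3724, 0.2813, 0.2581]
orientation: [-0.619, -3.08, 0.0]
contact_force: [1.3, -0.7, -0.0]
grip_width: -0.0001
gripper_force: 0.0
clock: 1.6
tcp_pos: [0.4342, 0.0928, 0.2582]
orientation: [-0.619, -3.08, -0.0]
contact_force: [0.8, 0.1, -0.5]
grip_width: -0.0001
gripper_force: 0.0
1.6 [0.43423416 0.09283178 0.25820499] [-0.68  0.05  0.34  2.07 -0.02  1.03  0.85]
rows cm to (.491,-.060,.215): [-11.14 -11.9    4.32]  tilt fix: [ 2.71050543e-20 -0.00000000e+00  3.30872245e-24] [-0.  0. -1.]
```

```bash
python3 -m crank '[[[-2.8,-3,0],[0,0,0]],[[-2.8,-3,0],[0,0,0]],[[-2.8,-3,0],[0,0,0]],[[-2.7,-2.9,1],[0,0,0]],[[0,0,2],[0,0,0]]]' >/dev/null
python3 -m crank '[[[0,0,0],[0,0,0]]]' ; python3 w.py; python3 - <<'E'
from h import *
p,d=optics.grab_frame("scene"); cv2.imwrite("pics/s1.png",cv2.resize(p[60:310,220:440],None,fx=2.3,fy=2.3)[:,:,::-1])
E
```

```text
clock: 2.2
tcp_pos: [0.4889, -0.0591, 0.2261]
orientation: [-0.622, -3.075, 0.003]
contact_force: [0.1, 0.8, -0.0]
grip_width: -0.0001
gripper_force: 0.0
2.2 [ 0.48886753 -0.05910345  0.22612664] [-0.44  0.19  0.5   2.01 -0.11  0.97  1.28]
rows cm to (.491,-.060,.215): [-0.24  0.    1.11]  tilt fix: [-0.00000000e+00  5.42101086e-20  5.55111512e-17] [-0.005 -0.001 -1.   ]
```

View pics/s1.png

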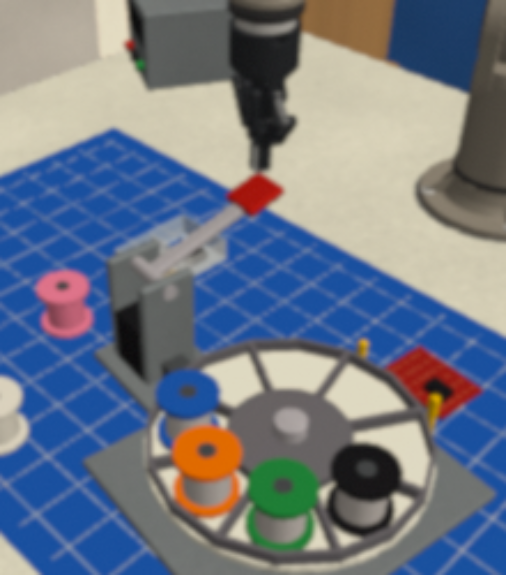

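The closed fingers hang just over the red paddle, at about crop pixel (260,165) against the paddle at (255,195). I'll start press 1 down to about z 0.135, reading the force as it goes.

```bash
cat > g.py <<'E'
import sys
from bench import monitor
o=monitor.get_obs(); f=o["contact_force"][2]
print(o["clock"],"z",round(o["tcp_pos"][2]*1000,1),"F",o["contact_force"].round(1),flush=True)
sys.exit(f>(float(sys.argv[1]) if len(sys.argv)>1 else 12))
E
python3 -m crank '[[[-0.2,0,0.6],[0,0,0]],[[0,0,0.6],[0,0,0]],[[0,0,0.6],[0,0,0]],[[0,0,0.6],[0,0,0]],[[0,0,0.6],[0,0,0]]]' >/dev/null; python3 g.py &&
python3 -m crank '[[[0,0,0.6],[0,0,0]],[[0,0,0.6],[0,0,0]],[[0,0,0.6],[0,0,0]]]' >/dev/null; python3 g.py &&
python3 -m crank '[[[0,0,0.6],[0,0,0]],[[0,0,0.6],[0,0,0]],[[0,0,0.6],[0,0,0]]]' >/dev/null; python3 g.py &&
python3 -m crank '[[[0,0,0.6],[0,0,0]],[[0,0,0.6],[0,0,0]],[[0,0,0.6],[0,0,0]]]' >/dev/null; python3 g.py; python3 w.py
```

```text
2.75 z 197.9 F [-0.3  0.4  1.9]
2.75 z 197.9 F [-0.3  0.4  1.9]
2.75 z 197.9 F [-0.3  0.4  1.9]
2.75 z 197.9 F [-0.3  0.4  1.9]
2.75 [ 0.49245043 -0.05861775  0.1979111 ] [-0.43  0.23  0.49  2.04 -0.14  0.9   1.31]
rows cm to (.491,-.060,.215): [ 0.08 -0.18 -1.71]  tilt fix: [-0. -0. -0.] [ 0.  0. -1.]False
False
False
False
```

```bash
sed -i 's/sys.exit(\(.*\))$/sys.exit(int(\1))/' g.py
python3 -m crank '[[[0,0,0.6],[0,0,0]],[[0,0,0.6],[0,0,0]],[[0,0,0.6],[0,0,0]]]' >/dev/null; python3 g.py &&
python3 -m crank '[[[0,0,0.6],[0,0,0]],[[0,0,0.6],[0,0,0]],[[0,0,0.6],[0,0,0]]]' >/dev/null; python3 g.py &&
python3 -m crank '[[[0,0,0.6],[0,0,0]],[[0,0,0.6],[0,0,0]],[[0,0,0.6],[0,0,0]]]' >/dev/null; python3 g.py &&
python3 -m crank '[[[0,0,0.5],[0,0,0]],[[0,0,0.5],[0,0,0]]]' >/dev/null; python3 g.py
```

```text
3.05 z 179.9 F [-0.6  0.1  3. ]
3.35 z 161.8 F [-0.9 -0.6  4.5]
3.65 z 143.7 F [-5.1  1.2  9.3]
3.85 z 134.0 F [-6.1  0.8  9.5]
```

```bash

python3 -m crank '[[[0,0,0.6],[0,0,0]],[[0,0,0.6],[0,0,0]],[[0,0,0.6],[0,0,0]]]' >/dev/null; python3 g.py &&
python3 -m crank '[[[0,0,0.3],[0,0,0]],[[0,0,0.3],[0,0,0]]]' >/dev/null; python3 g.py &&
python3 -m crank '[[[0,0,0.3],[0,0,0]]]' >/dev/null; python3 g.py &&
python3 -m crank '[[[0,0,0.3],[0,0,0]]]' >/dev/null; python3 g.py &&
python3 -m crank '[[[0,0,0.3],[0,0,0]]]' >/dev/null; python3 g.py &&
python3 -m crank '[[[0,0,0.3],[0,0,0]]]' >/dev/null; python3 g.py &&
python3 -m crank '[[[0,0,0.3],[0,0,0]]]' >/dev/null; python3 g.py
```

```text
4.15 z 116.5 F [-1.8  0.4  9.8]
4.35 z 110.9 F [ 0.4 -0.1  9.9]
4.45 z 108.1 F [ 0.4 -0.2 10.2]
4.55 z 105.4 F [ 1.5 -1.2 11.2]
4.65 z 102.6 F [ 2.8 -1.3 11.4]
4.75 z 99.9 F [ 2.7  0.3 11.8]
4.85 z 96.8 F [ 2.6 -0.8 12.1]
```

Guard 12 is only friction and drive; I'll continue with guard 14.

```bash

python3 -m crank '[[[0,0,0.3],[0,0,0]]]' >/dev/null; python3 g.py 14 &&
python3 -m crank '[[[0,0,0.3],[0,0,0]]]' >/dev/null; python3 g.py 14 &&
python3 -m crank '[[[0,0,0.3],[0,0,0]]]' >/dev/null; python3 g.py 14 &&
python3 -m crank '[[[0,0,0.3],[0,0,0]]]' >/dev/null; python3 g.py 14 &&
python3 -m crank '[[[0,0,0.2],[0,0,0]]]' >/dev/null; python3 g.py 14 &&
python3 -m crank '[[[0,0,0.2],[0,0,0]]]' >/dev/null; python3 g.py 14 &&
python3 -m crank '[[[0,0,0.2],[0,0,0]]]' >/dev/null; python3 g.py 14 &&
python3 -m crank '[[[0,0,0.2],[0,0,0]]]' >/dev/null; python3 g.py 14
```

```text
4.95 z 93.7 F [ 0.4  0.  12.3]
5.05 z 90.7 F [ 1.5  0.2 12.5]
5.15 z 87.7 F [ 2.2  0.3 11.9]
5.25 z 85.0 F [ 1.1  0.1 19.4]
5.25 z 85.0 F [ 1.1  0.1 19.4]
5.25 z 85.0 F [ 1.1  0.1 19.4]
5.25 z 85.0 F [ 1.1  0.1 19.4]
5.25 z 85.0 F [ 1.1  0.1 19.4]
```

```bash

python3 -m crank '[[[0,0,0],[0,0,0]],[[0,0,0],[0,0,0]]]' >/dev/null; python3 g.py
python3 -m crank '[[[0,0,-1],[0,0,0]],[[0,0,-1],[0,0,0]],[[0,0,-1],[0,0,0]],[[0,0,-1],[0,0,0]],[[0,0,-1],[0,0,0]]]' >/dev/null; python3 g.py
python3 -m crank '[[[0,0,-1],[0,0,0]],[[0,0,-1],[0,0,0]],[[0,0,-1],[0,0,0]],[[0,0,-1],[0,0,0]],[[0,0,-1],[0,0,0]]]' >/dev/null; python3 g.py
python3 -m crank '[[[0,0,-1.5],[0,0,0]],[[0,0,-1.5],[0,0,0]],[[0,0,0],[0,0,0]],[[0,0,0],[0,0,0]]]' >/dev/null; python3 w.py
cat > look.py <<'E'
from h import *
ax=np.array([.665,.156]); yaw=-.138
p,d=optics.grab_frame("scene"); X=cloud("scene",d); hsv=cv2.cvtColor(p,cv2.COLOR_RGB2HSV)
for k,a,b in(("orange",6,16),("green",55,75)):
    m=(hsv[...,0]>=a)&(hsv[...,0]<=b)&(hsv[...,1]>150)&(X[...,2]>.115)&(X[...,2]<.13)&(np.hypot(X[...,0]-ax[0],X[...,1]-ax[1])<.17)
    q=X[m].mean(0)[:2]-ax; a=np.degrees(np.arctan2(q[1],q[0])-yaw)%360
    print(k,"angle",a.round(1),"presses left",((180-a)/45).round(2),"r",np.hypot(*q).round(3))
m=((hsv[...,0]<5)|(hsv[...,0]>176))&(hsv[...,1]>150)&(X[...,2]>.06)&(abs(X[...,1]+.06)<.06)&(X[...,0]<.55)
print("paddle",X[m].mean(0).round(3))
cv2.imwrite("pics/last.png",p[:,:,::-1])
E
python3 look.py
```

```text
5.45 z 85.3 F [-0.2  1.8 17.8]
5.95 z 133.3 F [-3.1  0.4  4.1]
6.45 z 184.5 F [ 2.2 -0.6  1.1]
6.85 [ 0.49220126 -0.0587329   0.21306643] [-0.44  0.21  0.5   2.02 -0.13  0.94  1.3 ]
rows cm to (.491,-.060,.215): [ 0.06 -0.16 -0.19]  tilt fix: [ 2.71050543e-20 -6.77626358e-21 -0.00000000e+00] [-0.  0. -1.]
orange angle 44.1 presses left 3.02 r 0.106
green angle 88.6 presses left 2.03 r 0.106
paddle [ 0.498 -0.056  0.196]
```

Press 1 was exact: orange has 3 left and the paddle is fully up. Starting press 2.

```bash

python3 -m crank '[[[0,0,0.6],[0,0,0]],[[0,0,0.6],[0,0,0]],[[0,0,0.6],[0,0,0]],[[0,0,0.6],[0,0,0]],[[0,0,0.6],[0,0,0]]]' >/dev/null; python3 g.py 14 &&
python3 -m crank '[[[0,0,0.6],[0,0,0]],[[0,0,0.6],[0,0,0]],[[0,0,0.6],[0,0,0]],[[0,0,0.6],[0,0,0]],[[0,0,0.6],[0,0,0]]]' >/dev/null; python3 g.py 14 &&
python3 -m crank '[[[0,0,0.6],[0,0,0]],[[0,0,0.6],[0,0,0]],[[0,0,0.6],[0,0,0]],[[0,0,0.6],[0,0,0]],[[0,0,0.6],[0,0,0]]]' >/dev/null; python3 g.py 14 &&
python3 -m crank '[[[0,0,0.4],[0,0,0]]]' >/dev/null; python3 g.py 14 &&
python3 -m crank '[[[0,0,0.3],[0,0,0]]]' >/dev/null; python3 g.py 14 &&
python3 -m crank '[[[0,0,0.3],[0,0,0]]]' >/dev/null; python3 g.py 14 &&
python3 -m crank '[[[0,0,0.3],[0,0,0]]]' >/dev/null; python3 g.py 14 &&
python3 -m crank '[[[0,0,0.3],[0,0,0]]]' >/dev/null; python3 g.py 14 &&
python3 -m crank '[[[0,0,0.3],[0,0,0]]]' >/dev/null; python3 g.py 14 &&
python3 -m crank '[[[0,0,0.3],[0,0,0]]]' >/dev/null; python3 g.py 14 &&
python3 -m crank '[[[0,0,0.3],[0,0,0]]]' >/dev/null; python3 g.py 14 &&
python3 -m crank '[[[0,0,0.3],[0,0,0]]]' >/dev/null; python3 g.py 14 &&
python3 -m crank '[[[0,0,0.3],[0,0,0]]]' >/dev/null; python3 g.py 14 &&
python3 -m crank '[[[0,0,0.3],[0,0,0]]]' >/dev/null; python3 g.py 14 &&
python3 -m crank '[[[0,0,0.3],[0,0,0]]]' >/dev/null; python3 g.py 14 &&
python3 -m crank '[[[0,0,0.3],[0,0,0]]]' >/dev/null; python3 g.py 14
```

```text
7.4 z 182.6 F [-1.3 -0.4  3.2]
7.9 z 152.8 F [-4.2 -0.7  5.9]
8.4 z 123.3 F [-3.1  0.5 10. ]
8.5 z 119.3 F [-1.7 -0.9  9.1]
8.6 z 116.5 F [-1.7  0.6  8.2]
8.7 z 113.8 F [-1.3 -0.8  9.6]
8.8 z 111.0 F [-0.1 -0.4 10.4]
8.9 z 108.2 F [ 0.8 -0.1 10.3]
9.0 z 105.4 F [ 2.2  0.6 11.4]
9.1 z 102.6 F [ 2.9 -1.6 11.3]
9.2 z 99.9 F [ 2.  -0.4 12.1]
9.3 z 96.8 F [ 0.7  0.1 12. ]
9.4 z 93.7 F [ 0.5 -0.4 12.6]
9.5 z 90.7 F [ 0.9 -0.5 12.1]
9.6 z 87.7 F [ 1.6  1.1 12.2]
9.7 z 85.0 F [ 1.5 -0.3 18.8]
```

```bash

python3 -m crank '[[[0,0,0],[0,0,0]],[[0,0,0],[0,0,0]]]' >/dev/null; python3 g.py
python3 -m crank '[[[0,0,-1],[0,0,0]],[[0,0,-1],[0,0,0]],[[0,0,-1],[0,0,0]],[[0,0,-1],[0,0,0]],[[0,0,-1],[0,0,0]]]' >/dev/null; python3 g.py
python3 -m crank '[[[0,0,-1],[0,0,0]],[[0,0,-1],[0,0,0]],[[0,0,-1],[0,0,0]],[[0,0,-1],[0,0,0]],[[0,0,-1],[0,0,0]]]' >/dev/null; python3 g.py
python3 -m crank '[[[0,0,-1.5],[0,0,0]],[[0,0,-1.5],[0,0,0]],[[0,0,0],[0,0,0]],[[0,0,0],[0,0,0]]]' >/dev/null; python3 w.py; python3 look.py
```

```text
9.9 z 85.3 F [-0.1  0.4 17.2]
10.4 z 133.3 F [-4.3  1.5  4.5]
10.9 z 184.5 F [1.4 0.2 1.9]
11.3 [ 0.49221622 -0.05871366  0.21306871] [-0.44  0.21  0.5   2.02 -0.13  0.94  1.3 ]
rows cm to (.491,-.060,.215): [ 0.06 -0.17 -0.19]  tilt fix: [-5.42101086e-20  5.42101086e-20  5.55111479e-17] [-0.  0. -1.]
orange angle 88.5 presses left 2.03 r 0.105
green angle 133.0 presses left 1.04 r 0.105
paddle [ 0.498 -0.057  0.196]
```

Two to go. Press 3.

```bash

python3 -m crank '[[[0,0,0.6],[0,0,0]],[[0,0,0.6],[0,0,0]],[[0,0,0.6],[0,0,0]],[[0,0,0.6],[0,0,0]],[[0,0,0.6],[0,0,0]]]' >/dev/null; python3 g.py 14 &&
python3 -m crank '[[[0,0,0.6],[0,0,0]],[[0,0,0.6],[0,0,0]],[[0,0,0.6],[0,0,0]],[[0,0,0.6],[0,0,0]],[[0,0,0.6],[0,0,0]]]' >/dev/null; python3 g.py 14 &&
python3 -m crank '[[[0,0,0.6],[0,0,0]],[[0,0,0.6],[0,0,0]],[[0,0,0.6],[0,0,0]],[[0,0,0.6],[0,0,0]],[[0,0,0.6],[0,0,0]]]' >/dev/null; python3 g.py 14 &&
python3 -m crank '[[[0,0,0.4],[0,0,0]]]' >/dev/null; python3 g.py 14 &&
python3 -m crank '[[[0,0,0.3],[0,0,0]]]' >/dev/null; python3 g.py 14 &&
python3 -m crank '[[[0,0,0.3],[0,0,0]]]' >/dev/null; python3 g.py 14 &&
python3 -m crank '[[[0,0,0.3],[0,0,0]]]' >/dev/null; python3 g.py 14 &&
python3 -m crank '[[[0,0,0.3],[0,0,0]]]' >/dev/null; python3 g.py 14 &&
python3 -m crank '[[[0,0,0.3],[0,0,0]]]' >/dev/null; python3 g.py 14 &&
python3 -m crank '[[[0,0,0.3],[0,0,0]]]' >/dev/null; python3 g.py 14 &&
python3 -m crank '[[[0,0,0.3],[0,0,0]]]' >/dev/null; python3 g.py 14 &&
python3 -m crank '[[[0,0,0.3],[0,0,0]]]' >/dev/null; python3 g.py 14 &&
python3 -m crank '[[[0,0,0.3],[0,0,0]]]' >/dev/null; python3 g.py 14 &&
python3 -m crank '[[[0,0,0.3],[0,0,0]]]' >/dev/null; python3 g.py 14 &&
python3 -m crank '[[[0,0,0.3],[0,0,0]]]' >/dev/null; python3 g.py 14 &&
python3 -m crank '[[[0,0,0.3],[0,0,0]]]' >/dev/null; python3 g.py 14
```

```text
11.85 z 182.6 F [-0.9 -0.1  3.3]
12.35 z 152.8 F [-4.1  0.2  5.3]
12.85 z 123.2 F [-3.3  0.2  9.1]
12.95 z 119.3 F [-2.3  1.1 10.3]
13.05 z 116.5 F [-1.2  0.8  9.5]
13.15 z 113.8 F [-0.9  0.9 10.1]
13.25 z 111.0 F [-0.3 -0.8 10.1]
13.35 z 108.2 F [ 0.2 -0.3 10.1]
13.45 z 105.4 F [ 2.9 -0.6 10.4]
13.55 z 102.7 F [ 1.4  0.  11. ]
13.65 z 99.9 F [ 1.7 -0.7 11. ]
13.75 z 96.8 F [ 0.2 -0.4 11.9]
13.85 z 93.7 F [ 1.9 -0.4 12. ]
13.95 z 90.7 F [ 1.1  0.6 12.7]
14.05 z 87.7 F [ 2.4  0.3 13.3]
14.15 z 85.0 F [ 0.8 -0.1 19.8]
```

```bash

python3 -m crank '[[[0,0,0],[0,0,0]],[[0,0,0],[0,0,0]]]' >/dev/null; python3 g.py
python3 -m crank '[[[0,0,-1],[0,0,0]],[[0,0,-1],[0,0,0]],[[0,0,-1],[0,0,0]],[[0,0,-1],[0,0,0]],[[0,0,-1],[0,0,0]]]' >/dev/null; python3 g.py
python3 -m crank '[[[0,0,-1],[0,0,0]],[[0,0,-1],[0,0,0]],[[0,0,-1],[0,0,0]],[[0,0,-1],[0,0,0]],[[0,0,-1],[0,0,0]]]' >/dev/null; python3 g.py
python3 -m crank '[[[0,0,-1.5],[0,0,0]],[[0,0,-1.5],[0,0,0]],[[0,0,0],[0,0,0]],[[0,0,0],[0,0,0]]]' >/dev/null; python3 w.py; python3 look.py
```

```text
14.35 z 85.3 F [-0.1 -0.  17.5]
14.85 z 133.3 F [-3.3  1.   4.7]
15.35 z 184.5 F [ 1.3 -0.   1.4]
15.75 [ 0.49222934 -0.05871116  0.21307872] [-0.44  0.21  0.51  2.02 -0.13  0.94  1.3 ]
rows cm to (.491,-.060,.215): [ 0.06 -0.17 -0.19]  tilt fix: [-0.00000000e+00 -0.00000000e+00 -5.55111512e-17] [-0.  0. -1.]
orange angle 133.1 presses left 1.04 r 0.104
green angle 176.8 presses left 0.07 r 0.107
paddle [ 0.497 -0.056  0.196]
```

Last press, the fourth.

```bash

python3 -m crank '[[[0,0,0.6],[0,0,0]],[[0,0,0.6],[0,0,0]],[[0,0,0.6],[0,0,0]],[[0,0,0.6],[0,0,0]],[[0,0,0.6],[0,0,0]]]' >/dev/null; python3 g.py 14 &&
python3 -m crank '[[[0,0,0.6],[0,0,0]],[[0,0,0.6],[0,0,0]],[[0,0,0.6],[0,0,0]],[[0,0,0.6],[0,0,0]],[[0,0,0.6],[0,0,0]]]' >/dev/null; python3 g.py 14 &&
python3 -m crank '[[[0,0,0.6],[0,0,0]],[[0,0,0.6],[0,0,0]],[[0,0,0.6],[0,0,0]],[[0,0,0.6],[0,0,0]],[[0,0,0.6],[0,0,0]]]' >/dev/null; python3 g.py 14 &&
python3 -m crank '[[[0,0,0.4],[0,0,0]]]' >/dev/null; python3 g.py 14 &&
python3 -m crank '[[[0,0,0.3],[0,0,0]]]' >/dev/null; python3 g.py 14 &&
python3 -m crank '[[[0,0,0.3],[0,0,0]]]' >/dev/null; python3 g.py 14 &&
python3 -m crank '[[[0,0,0.3],[0,0,0]]]' >/dev/null; python3 g.py 14 &&
python3 -m crank '[[[0,0,0.3],[0,0,0]]]' >/dev/null; python3 g.py 14 &&
python3 -m crank '[[[0,0,0.3],[0,0,0]]]' >/dev/null; python3 g.py 14 &&
python3 -m crank '[[[0,0,0.3],[0,0,0]]]' >/dev/null; python3 g.py 14 &&
python3 -m crank '[[[0,0,0.3],[0,0,0]]]' >/dev/null; python3 g.py 14 &&
python3 -m crank '[[[0,0,0.3],[0,0,0]]]' >/dev/null; python3 g.py 14 &&
python3 -m crank '[[[0,0,0.3],[0,0,0]]]' >/dev/null; python3 g.py 14 &&
python3 -m crank '[[[0,0,0.3],[0,0,0]]]' >/dev/null; python3 g.py 14 &&
python3 -m crank '[[[0,0,0.3],[0,0,0]]]' >/dev/null; python3 g.py 14 &&
python3 -m crank '[[[0,0,0.3],[0,0,0]]]' >/dev/null; python3 g.py 14
```

```text
16.3 z 182.6 F [-1.2 -0.2  3.5]
16.8 z 152.8 F [-4.2  0.7  5.6]
17.3 z 123.2 F [-3.2  1.1 10.4]
17.4 z 119.3 F [-1.9  0.2  9.5]
17.5 z 116.5 F [-1.1  0.4  9.2]
17.6 z 113.8 F [-0.9  1.   9.9]
17.7 z 111.0 F [-0.4  0.1 10.3]
17.8 z 108.2 F [ 1.1 -0.6 10.7]
17.9 z 105.4 F [ 0.9 -1.3 11.1]
18.0 z 102.6 F [ 2.2 -1.9 11.3]
18.1 z 99.9 F [ 2.6 -0.3 10.8]
18.2 z 96.8 F [ 1.  -0.8 11.6]
18.3 z 93.7 F [ 1.4  0.9 11.4]
18.4 z 90.7 F [ 1.2  0.5 12.5]
18.5 z 87.7 F [ 1.5  0.5 12.4]
18.6 z 85.0 F [ 1.1  0.3 19.2]
```

```bash

python3 -m crank '[[[0,0,0],[0,0,0]],[[0,0,0],[0,0,0]]]' >/dev/null; python3 g.py
python3 -m crank '[[[0,0,-1],[0,0,0]],[[0,0,-1],[0,0,0]],[[0,0,-1],[0,0,0]],[[0,0,-1],[0,0,0]],[[0,0,-1],[0,0,0]]]' >/dev/null; python3 g.py
python3 -m crank '[[[0,0,-1],[0,0,0]],[[0,0,-1],[0,0,0]],[[0,0,-1],[0,0,0]],[[0,0,-1],[0,0,0]],[[0,0,-1],[0,0,0]]]' >/dev/null; python3 g.py
python3 -m crank '[[[0,0,-2],[0,0,0]],[[0,0,-3],[0,0,0]],[[0,0,-2],[0,0,0]],[[0,0,0],[0,0,0]],[[0,0,0],[0,0,0]]]' >/dev/null; python3 w.py; python3 look.py
```

```text
18.8 z 85.3 F [-0.3  0.1 17.9]
19.3 z 133.3 F [-3.9  0.1  4. ]
19.8 z 184.5 F [ 1.2 -0.3  1. ]
20.3 [ 0.49217781 -0.05872307  0.2531745 ] [-0.47  0.16  0.52  1.98 -0.09  1.03  1.27]
rows cm to (.491,-.060,.215): [ 0.06 -0.16  3.82]  tilt fix: [-5.42101086e-20 -0.00000000e+00 -0.00000000e+00] [-0.  0. -1.]
orange angle 176.5 presses left 0.08 r 0.107
green angle 213.6 presses left -0.75 r 0.128
paddle [ 0.495 -0.058  0.197]
```

View pics/last.png

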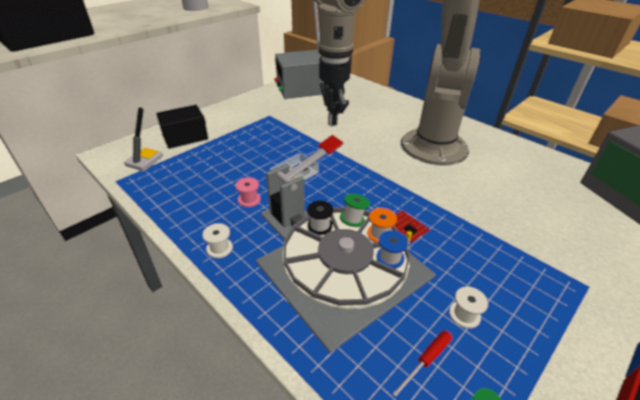

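The final picture shows the orange reel upright at the gate (382,224) and the lever up (331,145), with the gripper clear above it. By depth the orange reel is about 7 mm from the pick-up point, and the bystanders look unmoved. Handing in.

```bash
python3 -c "
from bench import r
print(r.hand_in())"
```

```text
the job is handed in; nothing more can be done
None
```

I pressed the lever fully four times, peaking at about 20 N in the readings, and handed in at about 20 s with the orange reel at the gate (about 7 mm from the pick-up point by camera), the lever fully up and the arm clear; the hand-in returned no verdict, and the last camera reading put the green reel about 23 mm outward of its place, which I did not check further.

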